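Key and pulley onto a tumble-dryer jackshaft

ROBOT

A 6-joint arm with a two-finger parallel gripper is mounted at the origin on the work surface. World frame = base frame: x ahead of the robot, y to its left, z up, the work surface at z = 0. Lengths are in mm, angles in rad, forces in N, time in s.
With the tool pointing down it reaches from about 400 to 925 mm from the base axis. Payload 3.4 kg.
Tool frame: the origin (TCP) lies between the finger pads; the fingertips stand arm.tips_ahead ahead of it and the grasp point (between the pads) lies 3 mm ahead of it (arm.tips_ahead is the distance from the TCP to the fingertips, in mm); z points along the fingers, y is the line along which they close (so a half turn about z gives the same grasp; the last joint's range is limited). The gripper opens to 85 mm and grips with 20 to 120 N. Pads are 22 mm wide; open, the fingers measure 114 mm over their backs; the gripper's body (76 mm by 85 mm) begins 54 mm behind the grasp point. The pads swing forward as they close: fully open they stand 13 mm farther back than shut.
Start: joints at [1.044, 0.307, 1.506, -0, 1.328, -0.073], TCP at [252.094, 516.798, 253.305] pointing down, gripper open.
Joint ranges: [-3.12, 3.12], [-1.05, 2.28], [0.14, 2.33], [-1.42, 4.57], [0.1, 2.73], [-2.68, 2.68]. Speed limits (rad/s): [2.57, 2.57, 3.14, 3.14, 3.14, 3.14].

INTERFACE

Orientations are given as a unit quaternion [w, x, y, z].
In Python, from station import arm, optics, ticket gives the robot as it stands. The module is installed in compiled form; this text tells all that it offers.
- The arm moves only by the shell command python3 -m jog 'ROWS'. ROWS is JSON, a list that holds one entry, the list of rows, each a list of 5 numbers: the shift along the tool's x, y, z in mm, then the turn about the tool's z in rad, then the opening, from 0 (shut) to 1 (fully open). In form: [[[dx, dy, dz, turn, fingers], ...]]. A call has exactly 5 rows; each row is the pose to reach, as a shift and turn from the pose commanded when the call began, along the tool's axes at that moment; what a row does not reach only later rows make up. A row lasts 1/12 s, in which the tool goes at most 41.7 mm and 7.16 degrees, less where a joint would pass 70% of its speed; a pose out of reach is approached as far as the arm can. A call with a gripper value outside its range is refused whole. The fingers move at their own pace and stop on an object; the grip force is fixed at half the most. Time passes only in rows, so rows that repeat a pose let the fingers close, or fill a call up. It gives the time, the measured TCP pose, the force, the opening and the grip force at its end, in the units of the state.
- arm.get_state(): the state, without advancing time (a new reading comes with each control period).
- optics.snapshot(name): name is "scene" or "top" or "wrist"; returns a dict with "img" (384x512x3 uint8, blue, green, red), "vertical_fov" (degrees; the focal length in pixels is half the picture's height over the tangent of half this angle, whatever the lens; pixels are square), "cx", "cy" (the principal point, pixels), "rvec" (rotation vector, rad) and "tvec" (3), from world to camera coordinates, as OpenCV has them; the wrist camera has in their place "tool_from_camera" (4x4, takes a point from camera to tool coordinates, whose origin is the TCP and whose axes are the flange's). Camera axes: x right, y down, z forward; pixel columns grow to the right and rows downward; lengths in mm; the calibration is good to about 2 mm. A picture is of the moment at which its call begins: read the wrist's pose just before it. There is no depth.
- ticket.close_job(): hands the job in; it is judged then, once.
The state is a dict: "time": time; "qpos": joint angles; "qvel": joint speeds; "joint_torque": joint torques, N m; "eef_pos": TCP position; "ee_rot": TCP orientation; "ft_force": force on the tool from outside, world axes, zero at the start; "wrist_torque": the same for the moment, N m; "width": finger opening in mm; "grasp_force": force on a finger pad.
Only numpy, scipy, OpenCV 4.12 (cv2) and the standard library are available. Lean on these libraries where they do the work, as an engineer would, in place of code of your own. Each camera call takes 0.05 s, during which the arm holds its last target. There are 200 camera calls.

TASK

Put the dryer's jackshaft back together: lay the short, stout key down into the slot near the shaft's free end and let go of it, then take the ribbed pulley from its wooden chock and slide it onto the shaft over the key, keyway on key, without forcing it. Push on until the spacer ring is hard against the bearing, press the pulley home there with about 25 newtons (never more than 40) for a moment, and let go, with pulley and spacer fully home, the key still down in its slot and everything else on the bench left alone.

Things in the scene. Friction and masses are not known exactly. Their poses are not given: they have to be found in the camera images.
- shaft: Steel shaft, 35 mm diameter, level, 108 mm above the bench in green bearings; big pulley (196 mm) on its far end. Origin: centre of the free end face; y runs along the axis towards the bearings, z out through the slot. 4 mm end chamfer to 28 mm. Turns stiffly (0.12 N m) about y; starts up to 0.3 rad either side of slot up. Bears at most 40 N from pulley or key. Bearing face: 78 mm from the end.
- slot (a point): Centre of the floor of the slot for the key: a closed pocket in the shaft, 11 mm wide, from 14 to 44 mm from the shaft's end, its flat floor 12 mm above the shaft's axis. Axes as the shaft's. A seated key has its centre 5 mm above this point (z) and at most 1 mm off along it; its upper 4.5 mm stand out of the shaft.
- spacer (a joint): Dark steel ring on the shaft, 50 mm outside diameter, 18 mm long, before the bearing: its distance (m) out from the first bearing's face; 0 = tight against it, its outer face then 60 mm from the shaft's end. Starts 4 to 14 mm out; it slides stiffly: a steady 8 to 10 N pushes it along, until it stops dead against the bearing: come up slowly (10 mm/s).
- key: The right key: short, stout steel bar with rounded ends, 28 mm long (its y axis), 10 mm wide, 10 mm high. Origin: its centre. Lies on the black rubber mat (3 mm thick).
- pulley: Aluminium ribbed-belt pulley, a cylinder 64 mm in diameter, 45 mm long, 0.2 to 0.4 kg, lying in the chock with its bore level, 44 mm above the bench. Origin: on the bore's axis, halfway along; y runs along the bore, z out through the keyway, which faces up. Bore 36 mm; either end may go on first. Home on the shaft its centre lies 37.5 mm from the shaft's end, inner face on the spacer.
- keyway (a point): Middle of the roof of the pulley's keyway, a groove along the whole bore: 11 mm wide, its roof 23.5 mm from the bore's axis. Axes as the pulley's.
- chock: Fixed wooden cradle under the pulley, 50 mm wide, 40 mm long along the pulley's bore, 21 mm high at its sides; origin at bench level under the pulley's centre; its y axis runs along the pulley's bore.
- long_key: A wrong key, to be left alone: long and thin steel bar, 50 x 8 x 7 mm, on the same mat, about 80 mm from the right one. Origin: its centre; y along it.
- old_bearing: Bystander: steel bearing ring lying flat, 62 mm diameter, 16 mm high; origin under its centre.
- wrench: Bystander: steel wrench lying flat, 180 mm long along its x axis, 8 mm high; origin under its middle.
- screwdriver: Bystander: screwdriver, 200 mm long along its x axis, 26 mm high; origin under its middle.
- jar: Bystander: glass jar with steel lid, 64 mm diameter, 75 mm high; origin under its centre.
- detergent: Bystander: white detergent bottle, 84 mm diameter, 190 mm high; origin under its centre.
- spray_can: Bystander: spray can, 56 mm diameter, 200 mm high; origin under its centre.
- powder_box: Bystander: cardboard box of washing powder, 70 x 150 x 200 mm high; origin under its centre.
Not all that is in view belongs to the job. Leave any blue, pink or turquoise look-alike of the pulley alone.

How it is judged:
By the outcome, as a careful person would: the job done as asked, in the order asked, and still so for the second after the job is handed in, with the robot touching nothing.
It also fails if it takes over 69 s, if anything falls off the work surface, if the arm or the gripper's body presses on something with over 40 N, if the wrist force passes 120 N, or if a joint passes its speed limit or range.

## Working session

There is one attempt and no reset: what is moved stays moved. The work goes in short steps, Python scripts to look and compute and a shell command to move; the robot and the scene stay as the last step left them, time stands still between calls to the robot, and variables do not carry over. Pictures are saved under pics/ and viewed, at most 10 in all, crops included, and the job is handed in when it is done.

```bash
mkdir -p pics
cat > h.py <<'E'
import numpy as np, cv2
from scipy.spatial.transform import Rotation as R
from station import arm, optics, ticket
def snap(n,f=None):
    st=arm.get_state(); s=optics.snapshot(n)
    if f: cv2.imwrite('pics/'+f,s['img'])
    h=s['img'].shape[0]; s['f']=h/2/np.tan(np.radians(s['vertical_fov'])/2)
    if n=='wrist':
        T=np.eye(4);q=st['ee_rot'];T[:3,:3]=R.from_quat([q[1],q[2],q[3],q[0]]).as_matrix();T[:3,3]=st['eef_pos']
        C=T@np.array(s['tool_from_camera']); s['Rc'],s['pc']=C[:3,:3],C[:3,3]
    else:
        Rm=cv2.Rodrigues(np.array(s['rvec'],float))[0]; s['Rc']=Rm.T; s['pc']=-Rm.T@np.array(s['tvec'],float).ravel()
    return s
def ray(s,u,v):
    d=s['Rc']@np.array([(u-s['cx'])/s['f'],(v-s['cy'])/s['f'],1]); return s['pc'],d/np.linalg.norm(d)
def atz(s,u,v,z):
    p,d=ray(s,u,v); return p+d*(z-p[2])/d[2]
def proj(s,P):
    c=(np.atleast_2d(P)-s['pc'])@s['Rc']; return np.c_[c[:,0]/c[:,2]*s['f']+s['cx'],c[:,1]/c[:,2]*s['f']+s['cy']]
def save(s,f):
    import pickle; pickle.dump(s,open(f,'wb'))
E
python3 - <<'E'
from h import *
st=arm.get_state(); print({k:np.round(v,3) for k,v in st.items()},arm.tips_ahead)
a=snap('scene');b=snap('top')
for n,s in(('scene',a),('top',b)):
    save(s,n+'.pkl');print(n,s['pc'],s['Rc'][:,2],s['f'],s['cx'],s['cy'])
    cv2.imwrite('pics/%s.png'%n,cv2.resize(s['img'],(800,600),interpolation=cv2.INTER_CUBIC))
E
```

```text
{'time': np.float64(0.0), 'qpos': array([ 1.043,  0.308,  1.508,  0.   ,  1.328, -0.073]), 'qvel': array([-0.001, -0.002,  0.001, -0.003,  0.001,  0.001]), 'joint_torque': array([-1.0000e-03, -4.5756e+01, -2.5192e+01, -0.0000e+00,  1.4000e-02,
       -0.0000e+00]), 'eef_pos': array([251.763, 516.214, 252.385]), 'ee_rot': array([-0.   ,  0.225,  0.974, -0.001]), 'ft_force': array([ 0.175, -0.369, -0.36 ]), 'wrist_torque': array([-0.002, -0.   , -0.018]), 'grasp_force': np.float64(0.0), 'width': np.float64(85.649)} 22.0
scene [1013.57984002   93.82225128  805.6733634 ] [-0.51138547 -0.30412048 -0.80373854] 383.18917527723937 252.7356255154731 191.4038157178939
top [ 412.20495949 -153.49957014 1175.38440432] [ 0.12952091 -0.01690861 -0.99143251] 411.0438676960893 253.74209590135163 185.78226927998256
```

View pics/scene.png

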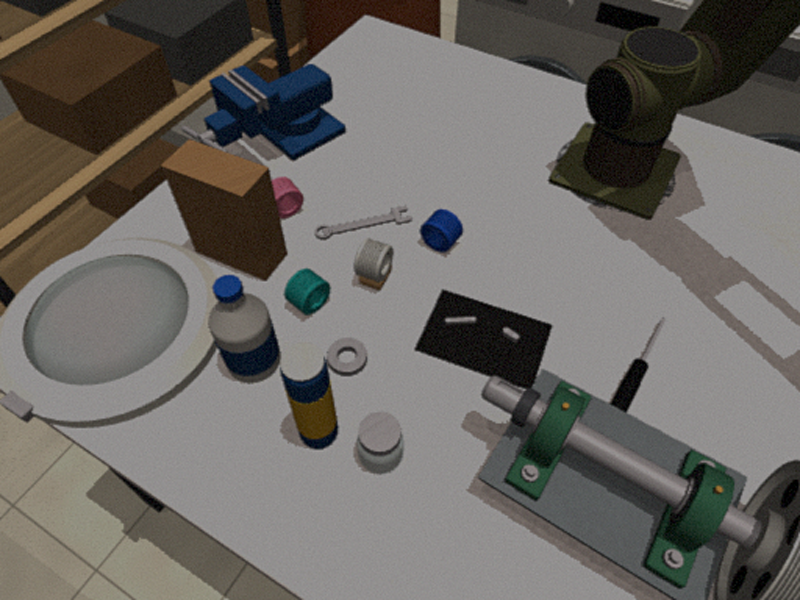

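View pics/top.png

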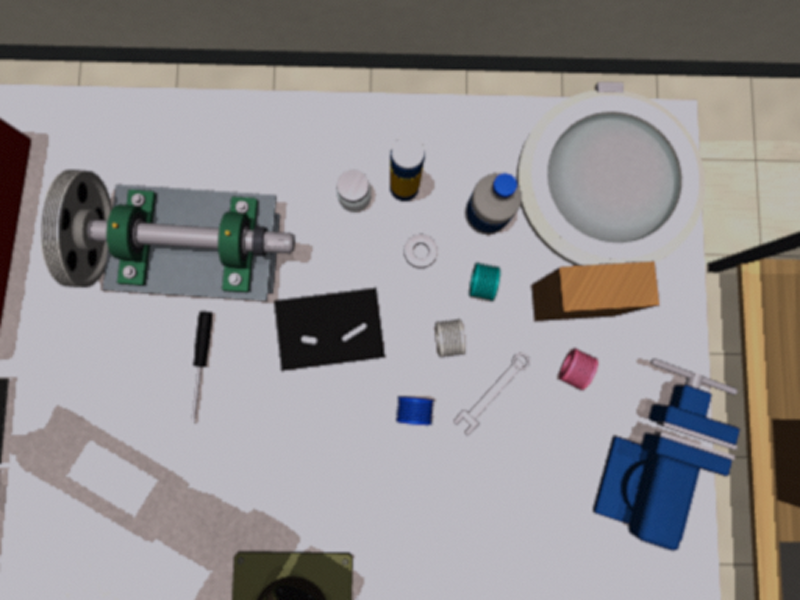

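Top picture: right key at (309,340); the long key (354,331) is the one to avoid. The grey ribbed pulley is at (451,338), and its look-alikes are blue (415,410), teal (485,282) and pink (578,369). The shaft's free end is at (294,242). In the scene picture: key (511,333), pulley (373,262), shaft end (490,388).

```bash
cat > m1.py <<'E'
from h import *
import pickle
t=pickle.load(open('top.pkl','rb'));s=pickle.load(open('scene.pkl','rb'));k=.64
def tri(a,b):
    p,d=ray(t,a[0]*k,a[1]*k);q,e=ray(s,b[0]*k,b[1]*k)
    x=np.linalg.lstsq(np.c_[d,-e],q-p,rcond=None)[0]; return np.round((p+d*x[0]+q+e*x[1])/2),round(np.linalg.norm(p+d*x[0]-q-e*x[1]),1)
print('key',atz(t,309*k,340*k,13),atz(s,511*k,333*k,13))
print('pulley',atz(t,451*k,338*k,70),tri((451,338),(373,262)))
print('end top',atz(t,294*k,242*k,108),atz(s,490*k,390*k,108))
A,B=atz(t,290*k,242*k,120),atz(t,160*k,235*k,120);print('axis',A,B,np.degrees(np.arctan2(*(B-A)[1::-1])))
for n,a,b in(('pul',(438,339),(464,337)),('key',(302,339),(316,341.5))):
    A,B=atz(t,a[0]*k,a[1]*k,50),atz(t,b[0]*k,b[1]*k,50);print(n,np.degrees(np.arctan2(*(B-A)[1::-1])))
st=arm.get_state();q=st['ee_rot'];print(R.from_quat([q[1],q[2],q[3],q[0]]).as_matrix().round(3))
w=snap('wrist');print(w['tool_from_camera'],w['f'])
E
python3 m1.py
```

```text
key [470.82956509 -17.06435833  13.        ] [472.35667756 -14.32757906  13.        ]
pulley [ 475.46470645 -267.5572139    70.        ] (array([ 477., -270.,   36.]), np.float64(2.7))
end top [630.66958591   2.52557938 108.        ] [632.70985792  11.80603085 108.        ]
axis [628.08270117   7.42466731 120.        ] [635.70099385 223.52869287 120.        ] 87.98099396619135
pul -84.65855579835195
key -99.14660546266597
[[-0.899  0.438 -0.001]
 [ 0.438  0.899 -0.002]
 [ 0.    -0.002 -1.   ]]
[[-3.21397414e-04 -9.65311186e-01 -2.61101915e-01  6.52060691e+01]
 [ 9.99999354e-01 -5.95013085e-04  9.68876770e-04  6.34329724e-02]
 [-1.09062664e-03 -2.61101435e-01  9.65310754e-01 -1.20555189e+02]
 [ 0.00000000e+00  0.00000000e+00  0.00000000e+00  1.00000000e+00]] 330.4303774760363
```

```bash
python3 -m jog '[[[-37,-18,0,0,1],[-74,-37,0,0,1],[-111,-55,0,0,1],[-148,-74,0,0,1],[-185,-92,0,0,1]]]'
python3 -m jog '[[[-37,-18,0,0,1],[-74,-37,0,0,1],[-111,-55,0,0,1],[-148,-74,0,0,1],[-185,-92,0,0,1]]]'
python3 -m jog '[[[-37,-18,0,0.12,1],[-74,-37,0,0.24,1],[-111,-55,0,0.36,1],[-148,-74,0,0.48,1],[-185,-92,0,0.6,1]]]'
python3 -m jog '[[[0,0,0,0.12,1],[0,0,0,0.24,1],[0,0,0,0.36,1],[0,0,0,0.48,1],[0,0,0,0.55,1]]]'
cat >> h.py <<'E'
def goto(xyz,head=None):
    st=arm.get_state();q=st['ee_rot'];M=R.from_quat([q[1],q[2],q[3],q[0]]).as_matrix()
    h=np.degrees(np.arctan2(M[1,0],M[0,0])); d=M.T@(np.array(xyz,float)-st['eef_pos'])
    print('t',round(float(st['time']),2),'pos',np.round(st['eef_pos'],1),'head',round(h,2),'w',round(float(st['width']),1),'F',np.round(st['ft_force'],1),'-> d',np.round(d,1),'turn',None if head is None else round(np.radians((h-head+180)%360-180),3))
E
python3 -c "
from h import *
goto((631,25,240),88)"
```

```text
time: 0.57
eef_pos: [378.4, 351.3, 253.1]
ee_rot: [-0.0, 0.224, 0.974, -0.0]
ft_force: [0.6, 0.9, 0.1]
width: 84.9
grasp_force: 0.0
time: 0.98
eef_pos: [504.5, 187.2, 253.1]
ee_rot: [-0.0, 0.225, 0.974, -0.0]
ft_force: [-0.2, 0.6, -1.0]
width: 85.3
grasp_force: 0.0
time: 1.4
eef_pos: [630.6, 23.4, 252.9]
ee_rot: [-0.0, 0.506, 0.863, -0.0]
ft_force: [0.2, 0.9, 1.9]
width: 85.3
grasp_force: 0.0
time: 1.82
eef_pos: [629.7, 25.1, 252.7]
ee_rot: [-0.0, 0.721, 0.693, -0.0]
ft_force: [-1.2, -0.2, -0.1]
width: 85.3
grasp_force: 0.0
t 1.82 pos [629.7  25.1 252.7] head 87.76 w 85.3 F [-1.2 -0.2 -0.1] -> d [-0.   1.3 12.7] turn -0.004
```

```bash
python3 - <<'E'
from h import *
s=snap('wrist');save(s,'w1.pkl');cv2.imwrite('pics/w1.png',cv2.resize(s['img'],(800,600),interpolation=cv2.INTER_CUBIC))
E
python3 -m jog '[[[-10,-38,18,0.11,1],[-20,-72,48,0.11,1],[-30,-108,68,0.11,1],[-40,-143,82,0.11,1],[-47,-156,100,0.11,1]]]'
python3 - <<'E'
from h import *
s=snap('wrist');save(s,'w2.pkl');cv2.imwrite('pics/w2.png',cv2.resize(s['img'],(800,600),interpolation=cv2.INTER_CUBIC))
E
```

```text
time: 2.28
eef_pos: [466.4, -16.2, 152.2]
ee_rot: [-0.002, 0.755, 0.656, -0.002]
ft_force: [-0.3, 0.0, -1.0]
width: 85.3
grasp_force: 0.0
```

View pics/w1.png

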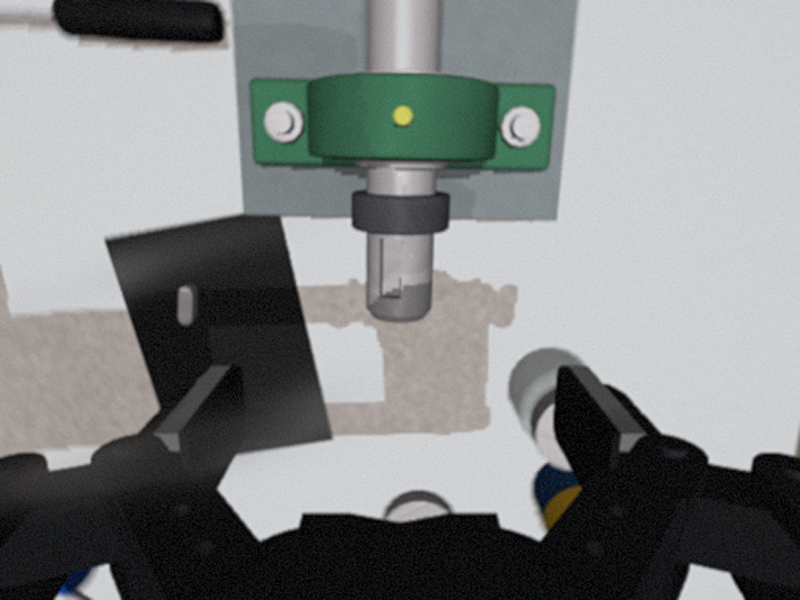

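View pics/w2.png

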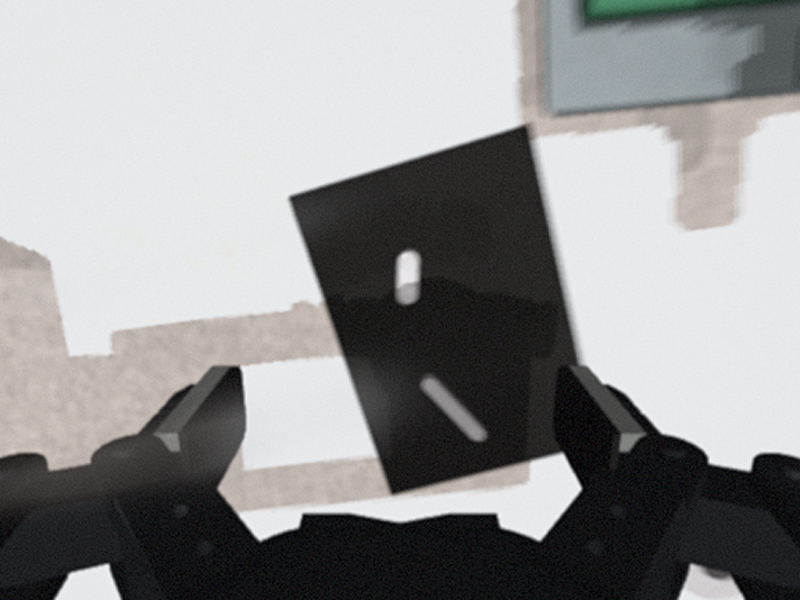

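w1 shows the shaft end: tip at about (398,318), spacer's outer face at y≈235, and the slot leaning left with its left wall at x≈382. w2 shows the short stout key at (408,277), nearly aligned with the picture's vertical, and the long one at (455,408). Next I'll enlarge both.

Run:
```python
from h import *
import pickle
a=pickle.load(open('w1.pkl','rb'))['img'][140:212,222:288];b=pickle.load(open('w2.pkl','rb'))['img'][142:214,230:296]
f=lambda i:cv2.resize(i,None,fx=6,fy=6,interpolation=cv2.INTER_CUBIC)
cv2.imwrite('pics/c.png',np.hstack([f(a),f(b)]))
```

```text
(no output)
```

View pics/c.png

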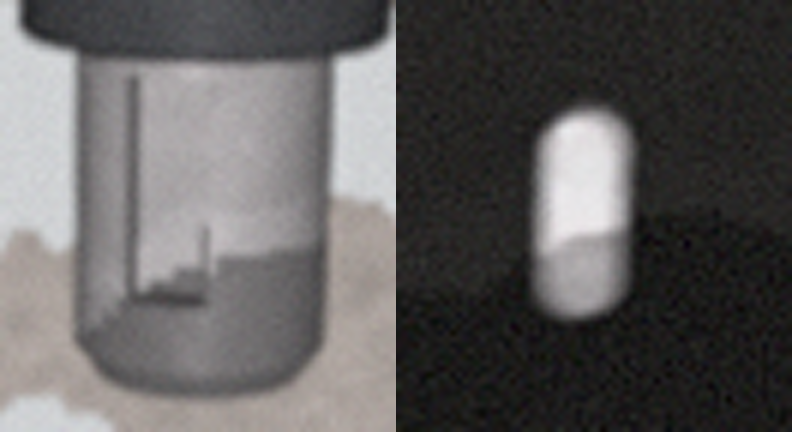

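```bash
cat > fit.py <<'E'
from h import *
import pickle
from scipy.optimize import least_squares
def model(s,p):
    x,y,h,th=p; a=np.array([np.cos(h),np.sin(h),0]); l=np.array([a[1],-a[0],0]) # l ~ +x
    up=np.array([0,0,1.]); n=np.cos(th)*up-np.sin(th)*l; m=np.cos(th)*l+np.sin(th)*up
    o=np.array([x,y,108.]); return o,a,l,up,n,m
def res(p,s,ob):
    o,a,l,up,n,m=model(s,p); P=lambda v:proj(s,v)[0]; r=[]
    v=s['pc']-o; v=v-v@a*a; D=np.linalg.norm(v); v/=D; c=17.5/D; w=np.cross(a,v)  # silhouette tangents
    if w@l<0:w=-w
    for sg,k in((-1,'L'),(1,'R')):
        q=17.5*(c*v+sg*np.sqrt(1-c*c)*w); uv=[P(o+a*t+q) for t in (12,40)]
        for (u,vv) in ob[k]:
            t=(vv-uv[0][1])/(uv[1][1]-uv[0][1]); r.append(u-(uv[0][0]+t*(uv[1][0]-uv[0][0])))
    for sg,k in((-1,'SL'),(1,'SR')):
        u=P(o+a*29+m*sg*5.5+n*16.6)[0]; r.append(ob[k]-u)
    r.append(P(o+a*14+n*12)[1]-ob['S0'])
    return np.array(r)
if __name__=='__main__':
    s=pickle.load(open('w1.pkl','rb')); X=lambda c:222+c/6-.4; Y=lambda c:140+c/6-.4
    ob={'L':[(X(79),Y(90)),(X(78),Y(300))],'R':[(X(332),Y(90)),(X(327),Y(300))],'SL':X(130),'SR':X(206),'S0':Y(303)}
    f=least_squares(res,[631,5,1.54,.28],args=(s,ob)); print(f.x,np.degrees(f.x[2]),f.fun.round(2))
    o,a,l,up,n,m=model(s,f.x)
    print('slot inner row',(proj(s,o+a*44+n*17)[0][1]-140+.4)*6,'end',(proj(s,o-14*up)[0][1]-139.6)*6,(proj(s,o+4*a-17.5*up)[0][1]-139.6)*6)
    for y in (0,60,78,96):print(y,proj(s,o+a*y+up*25)[0]*1.5625)
    w=pickle.load(open('w2.pkl','rb')); print('key',atz(w,261.2,177.2,12),'ends',atz(w,261.5,159.5,12),atz(w,260.8,195,12))
E
python3 fit.py
```

```text
[6.29431374e+02 3.35784057e+00 1.51775783e+00 2.91714874e-01] 86.96111799489785 [ 0.5   0.23 -0.55 -0.28  0.48 -0.38  0.  ]
slot inner row 86.31593093636522 end 346.47277084241404 313.7292986919436
0 [398.67615808 332.00607112]
60 [400.42065729 209.81956554]
78 [400.98931409 169.99026266]
96 [401.58115529 128.53710042]
key [471.35789507 -15.6714443   12.        ] ends [473.58191315  -1.23478977  12.        ] [468.97559191 -30.60329005  12.        ]
```

```bash
python3 -m jog '[[[1,5,25,0.015,1],[1,5,50,0.015,1],[1,5,75,0.015,1],[1,5,95,0.015,0.6],[1,5,110,0.015,0.5]]]'
python3 -c "
from h import *
goto((471.4,-15.7,31),81.1)
s=snap('wrist');save(s,'w3.pkl')
w=pickle=__import__('pickle').load(open('w1.pkl','rb'))
g=cv2.cvtColor(w['img'],6).astype(int)
for r in (8,15,160,170): print(r,g[r-2:r+3,228:290].mean(0).astype(int).tolist())
"
```

```text
time: 2.75
eef_pos: [477.2, -16.0, 41.7]
ee_rot: [-0.001, 0.76, 0.65, -0.001]
ft_force: [-0.3, 0.1, -0.1]
width: 64.1
grasp_force: 0.0
t 2.75 pos [477.2 -16.   41.7] head 81.04 w 64.1 F [-0.3  0.1 -0.1] -> d [-0.6 -5.7 10.8] turn -0.001
8 [137, 134, 133, 130, 127, 118, 113, 107, 108, 117, 127, 135, 139, 143, 147, 151, 156, 157, 161, 163, 166, 168, 169, 174, 180, 188, 198, 202, 206, 205, 207, 204, 200, 197, 194, 187, 184, 181, 176, 172, 170, 168, 164, 163, 158, 153, 150, 147, 142, 137, 130, 123, 112, 107, 111, 119, 130, 136, 136, 136, 137, 136]
15 [137, 135, 132, 128, 127, 120, 112, 107, 111, 119, 126, 133, 140, 144, 148, 150, 156, 158, 162, 164, 167, 168, 170, 176, 183, 190, 197, 205, 206, 208, 207, 204, 201, 198, 193, 187, 183, 180, 176, 173, 171, 169, 165, 161, 158, 154, 150, 145, 141, 135, 129, 121, 110, 105, 110, 119, 131, 137, 137, 134, 138, 137]
160 [209, 208, 209, 209, 211, 198, 156, 105, 104, 119, 129, 136, 141, 145, 138, 112, 103, 142, 168, 168, 169, 169, 170, 167, 168, 168, 168, 168, 168, 172, 174, 171, 171, 169, 166, 165, 164, 160, 155, 152, 148, 144, 141, 134, 129, 120, 111, 97, 103, 152, 204, 212, 209, 209, 208, 208, 209, 208, 207, 210, 208, 207]
170 [208, 208, 208, 210, 210, 199, 155, 105, 103, 118, 129, 137, 142, 146, 138, 108, 104, 144, 164, 166, 164, 165, 163, 164, 165, 164, 167, 165, 167, 172, 172, 170, 171, 169, 166, 161, 159, 156, 152, 147, 144, 138, 132, 129, 123, 116, 107, 98, 119, 172, 203, 207, 206, 206, 205, 209, 208, 209, 209, 208, 209, 208]
```

Run:
```python
from fit import *
s=pickle.load(open('w1.pkl','rb'));print(s['cx'])
X=lambda c:222+c/6-.4; Y=lambda c:140+c/6-.4
ob={'L':[(234.4,15),(234.3,165)],'R':[(281.8,15),(276.4,165)],'SL':X(130),'SR':X(206),'S0':Y(303)}
f=least_squares(res,[631,5,1.54,.28],args=(s,ob)); print(f.x,np.degrees(f.x[2]),f.fun.round(2))
w=pickle.load(open('w3.pkl','rb'))
c=proj(w,[471.4,-15.7,12])[0];print(c)
u,v=c.astype(int);g=cv2.cvtColor(w['img'],6)[v-70:v+70,max(u-70,0):u+70]
cv2.imwrite('pics/c3.png',cv2.resize(g,None,fx=4,fy=4))
n,l,stt,ce=cv2.connectedComponentsWithStats((g>110).astype(np.uint8))
for i in range(1,n):
    if 200<stt[i,4]<6000: print(stt[i],ce[i]+[max(u-70,0),v-70],atz(w,*(ce[i]+[max(u-70,0),v-70]),12.5))
```

```text
255.2885074434885
[6.29043587e+02 3.38072924e+00 1.51383066e+00 2.74362688e-01] 86.73610778800722 [ 0.31  0.32 -0.31 -0.43  0.52 -0.42  0.  ]
[242.11051276 234.90666072]
[ 63  42  20  52 944] [244.20021186 231.61758475] [472.7535346  -13.93170433  12.5       ]
```

View pics/c3.png

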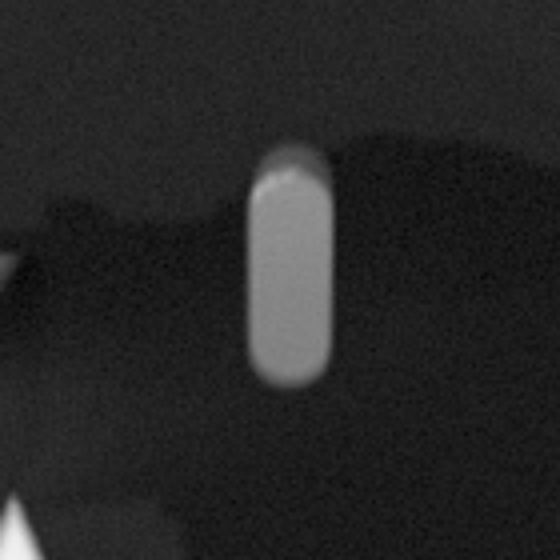

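Run:
```python
from h import *
import pickle
w=pickle.load(open('w3.pkl','rb'))
for a,b in((164+145/4,164+386/4),(164+168/4,164+386/4)):
  for z in (13,):
    A,B=atz(w,172+291/4,a,z),atz(w,172+289/4,b,z);print(A,B,np.linalg.norm(A-B),(A+B)/2)
goto((472.8,-14.5,31),81.1)
```

```text
[475.70178065   2.04918403  13.        ] [470.27331423 -29.04808539  13.        ] 31.567521490020166 [472.98754744 -13.49945068  13.        ]
[475.22962436  -0.78780712  13.        ] [470.27331423 -29.04808539  13.        ] 28.69160745407187 [472.75146929 -14.91794625  13.        ]
t 2.8 pos [475.8 -15.9  39.8] head 81.03 w 56.7 F [ 0.2 -0.  -1.3] -> d [ 0.9 -3.1  8.9] turn -0.001
```

```bash
python3 -m jog '[[[0,0,0,0,0.4],[0,0,0,0,0.4],[0,0,0,0,0.4],[0,0,0,0,0.4],[0,0,0,0,0.4]]]' | tail -1; python3 -c "
from h import *
goto((472.8,-14.9,31),81.1)"
```

```text
grasp_force: 0.0
t 3.22 pos [478.4 -16.2  44.3] head 80.96 w 34.3 F [ 0.9 -0.3  0.3] -> d [ 0.4 -5.8 13.3] turn -0.002
```

```bash
python3 -m jog '[[[0,0,0,0,0.4],[0,0,0,0,0.4],[0,0,0,0,0.4],[0,0,0,0,0.4],[0,0,0,0,0.4]]]' | head -2
python3 - <<'E'
from h import *
w=snap('wrist');goto((472.8,-14.9,31),81.1)
u,v=proj(w,[472.8,-14.9,13])[0].astype(int);g=cv2.cvtColor(w['img'],6)[v-45:v+45,u-45:u+45]
n,l,stt,ce=cv2.connectedComponentsWithStats((g>100).astype(np.uint8))
for i in range(1,n):
    if 200<stt[i,4]<6000:
        x,y,W,H,_=stt[i]; x+=u-45;y+=v-45
        A,B=atz(w,x+W/2-.5,y-.5,13),atz(w,x+W/2-.5,y+H-.5,13);print(stt[i],A,B,np.linalg.norm(A-B),(A+B)/2)
E
```

```text
time: 3.63
eef_pos: [477.5, -16.1, 43.4]
t 3.68 pos [477.5 -16.1  43.3] head 80.95 w 33.9 F [0.6 0.3 0.5] -> d [ 0.4 -4.9 12.3] turn -0.003
[ 35  19  21  54 991] [474.75031813  -1.0690378   13.        ] [469.95290277 -29.36154616  13.        ] 28.696362548558145 [472.35161045 -15.21529198  13.        ]
```

```bash
python3 -m jog '[[[0,-5,6,0,0.4],[0,-5.2,12.5,0,0.3],[0,-5.2,12.5,0,0.3],[0,-5.2,12.5,0,0.2],[0,-5.2,12.5,0,0.1]]]' | head -2
python3 -m jog '[[[0,0,0,0,0],[0,0,0,0,0],[0,0,0,0,0],[0,0,0,0,0],[0,0,0,0,0]]]'
python3 -m jog '[[[0,0,0,0,0],[0,0,-10,0,0],[0,0,-30,0,0],[0,0,-60,0,0],[0,0,-90,0,0]]]'
python3 -m jog '[[[0,0,-20,0,0],[0,0,-50,0,0],[0,0,-60,0,0],[0,0,-60,0,0],[0,0,-60,0,0]]]'
python3 -c "
from h import *
goto((629,32.4,190),86.9)"
```

```text
time: 4.1
eef_pos: [472.2, -15.3, 30.5]
time: 4.52
eef_pos: [472.5, -15.3, 30.9]
ee_rot: [0.0, 0.761, 0.649, 0.0]
ft_force: [0.4, -0.5, -0.8]
width: 7.5
grasp_force: 59.1
time: 4.93
eef_pos: [471.3, -15.2, 121.1]
ee_rot: [-0.001, 0.761, 0.649, -0.001]
ft_force: [-0.2, 0.1, 0.2]
width: 7.3
grasp_force: 59.1
time: 5.35
eef_pos: [472.5, -15.3, 181.2]
ee_rot: [0.001, 0.761, 0.649, 0.0]
ft_force: [-0.7, -0.2, -0.5]
width: 7.5
grasp_force: 59.1
t 5.35 pos [472.5 -15.3 181.2] head 80.95 w 7.5 F [-0.7 -0.2 -0.5] -> d [ 71.7 147.   -8.6] turn -0.104
```

```bash
python3 -m jog '[[[17,34,0,-0.03,0],[34,68,0,-0.06,0],[50,102,0,-0.104,0],[64,130,0,-0.104,0],[71,144,0,-0.104,0]]]' | head -2
python3 -m jog '[[[0,0,10,0,0],[0,0,20,0,0],[0,0,20,0,0],[0,0,20,0,0],[0,0,20,0,0]]]' | head -2
python3 -m jog '[[[0,0,0,0,0],[0,0,0,0,0],[0,0,0,0,0],[0,0,0,0,0],[0,0,0,0,0]]]' | head -2
python3 - <<'E'
from h import *
w=snap('wrist');save(w,'w4.pkl');goto((626,32.3,160),86.9)
i=w['img'][150:300,150:350];cv2.imwrite('pics/w4.png',cv2.resize(i,None,fx=4,fy=4,interpolation=cv2.INTER_CUBIC))
E
```

```text
time: 5.77
eef_pos: [628.9, 33.3, 178.3]
time: 6.18
eef_pos: [624.0, 31.8, 160.0]
time: 6.6
eef_pos: [625.9, 32.1, 161.3]
t 6.65 pos [625.9  32.1 161.2] head 86.9 w 7.6 F [-0.5 -0.7 -0.6] -> d [0.2 0.1 1.2] turn 0.0
```

View pics/w4.png

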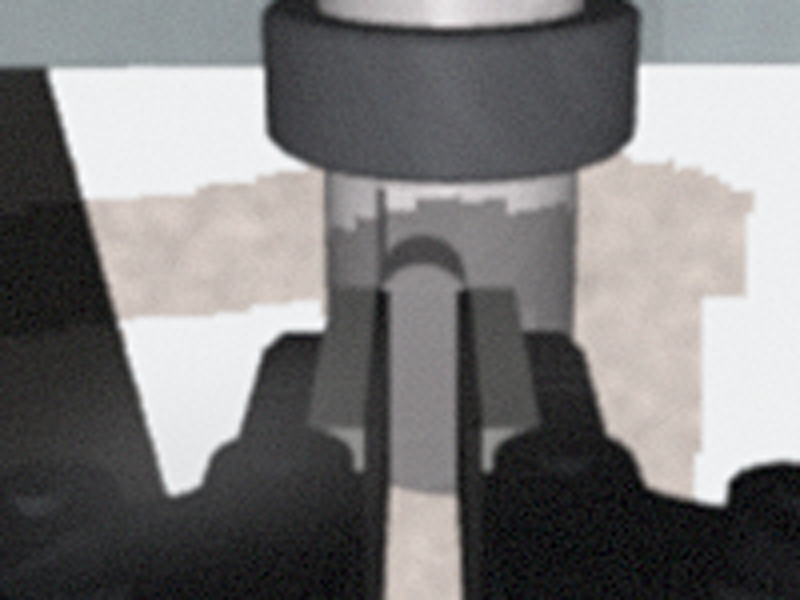

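Run:
```python
from fit import *
s=pickle.load(open('w4.pkl','rb'))
g=cv2.cvtColor(s['img'],6).astype(int)
print(g[202:206,222:302].mean(0).astype(int).tolist())
X=lambda c:150+c/4-.4; Y=X
ob={'L':[(X(326),Y(200)),(X(328),Y(290))],'R':[(X(578),Y(200)),(X(574),Y(300))],'SL':X(380),'SR':0,'S0':0}
def rr(p):
    r=res([p[0],3.4,p[2],p[1]],s,ob); o,a,l,up,n,m=model(s,[p[0],3.4,p[2],p[1]])
    return np.r_[r[:4],proj(s,o+a*42-m*5.5+n*16.6)[0][0]-X(380),(p[2]-np.radians(86.85))*100]
f=least_squares(rr,[630,.28,1.515]);print(f.x,f.fun.round(2))
o,a,l,up,n,m=model(s,[f.x[0],3.4,f.x[2],f.x[1]])
P=lambda v:((proj(s,v)[0]-149.6)*4).round(0)
print('slot inner end',P(o+a*44-m*5.5+n*16.6),'spacer outer bottom?',[P(o+a*t+up*25) for t in (60,68,74)])
# key at TCP
t=np.array([625.9,32.1,161.2]);k=t-[0,0,27.9]  # key bottom centre
x=np.array([np.cos(np.radians(86.9)),np.sin(np.radians(86.9)),0]);y=np.array([x[1],-x[0],0])
for dz in(0,10):print('key z',dz,'inner',P(k+14*x+[0,0,dz]),'outer',P(k-14*x+[0,0,dz]),'L',P(k-5*y+[0,0,dz]),'R',P(k+5*y+[0,0,dz]))
c=o+29*a; d=t-c; print('key rel slot centre: along',d@a,'lat',d@l, 'target lat',-16.6*np.sin(f.x[1]))
```

```text
[196, 195, 194, 192, 192, 192, 196, 196, 178, 131, 118, 130, 141, 148, 158, 164, 158, 148, 152, 157, 158, 143, 108, 89, 104, 137, 144, 142, 138, 142, 140, 136, 132, 128, 130, 128, 129, 129, 130, 131, 129, 130, 129, 132, 131, 132, 131, 131, 131, 131, 133, 130, 130, 130, 139, 150, 151, 139, 133, 132, 128, 127, 123, 118, 115, 112, 110, 105, 99, 99, 99, 106, 149, 189, 196, 193, 191, 192, 195, 196]
[6.29133590e+02 2.48022663e-01 1.51560178e+00] [ 0.41  0.47 -0.35 -0.52  0.   -0.02]
slot inner end [380. 194.] spacer outer bottom? [array([458.,  88.]), array([458.,  20.]), array([459., -33.])]
key z 0 inner [416. 233.] outer [416. 446.] L [375. 342.] R [457. 342.]
key z 10 inner [416. 262.] outer [416. 488.] L [372. 378.] R [460. 378.]
key rel slot centre: along -0.5220911922003137 lat -4.811944640785006 target lat -4.075094325702943
```

```bash
python3 -m jog '[[[0.7,-0.1,2,0,0],[1.5,-0.2,4,0,0],[1.5,-0.2,6,0,0],[1.5,-0.2,6.5,0,0],[1.5,-0.2,7,0,0]]]' | sed -n 2,5p
python3 -m jog '[[[0,0,0.5,0,0],[0,0,1,0,0],[0,0,1.5,0,0],[0,0,2,0,0],[0,0,2,0,0]]]' | sed -n 2,5p
python3 -m jog '[[[0,0,0.4,0,0],[0,0,0.8,0,0],[0,0,1,0,0],[0,0,1,0,0],[0,0,1,0,0]]]' | sed -n 2,5p
python3 -m jog '[[[0,0,0.4,0,0],[0,0,0.8,0,0],[0,0,1,0,0],[0,0,1,0,0],[0,0,1,0,0]]]' | sed -n 2,5p
```

```text
eef_pos: [625.5, 33.7, 153.4]
ee_rot: [-0.0, 0.726, 0.688, -0.0]
ft_force: [0.2, 0.2, -0.8]
width: 7.5
eef_pos: [625.6, 33.6, 151.7]
ee_rot: [-0.0, 0.726, 0.688, -0.0]
ft_force: [0.6, 0.7, 0.3]
width: 7.5
eef_pos: [625.7, 33.7, 150.8]
ee_rot: [0.0, 0.726, 0.688, 0.0]
ft_force: [-0.5, -0.7, -0.7]
width: 7.4
eef_pos: [625.7, 33.7, 149.8]
ee_rot: [-0.0, 0.726, 0.688, -0.0]
ft_force: [-0.6, -0.7, -0.9]
width: 7.5
```

```bash
for i in 1 2; do python3 -m jog '[[[0,0,0.3,0,0],[0,0,0.6,0,0],[0,0,0.6,0,0],[0,0,0.6,0,0],[0,0,0.6,0,0]]]' | sed -n 2,4p; done
python3 - <<'E'
from h import *
w=snap('wrist');save(w,'w5.pkl')
i=w['img'][150:300,150:350];cv2.imwrite('pics/w5.png',cv2.resize(i,None,fx=4,fy=4,interpolation=cv2.INTER_CUBIC))
E
```

```text
eef_pos: [625.7, 33.7, 149.2]
ee_rot: [0.0, 0.726, 0.688, -0.0]
ft_force: [-0.5, 0.2, -0.8]
eef_pos: [625.7, 33.7, 148.6]
ee_rot: [-0.0, 0.726, 0.688, -0.0]
ft_force: [-0.4, 1.0, -0.5]
```

View pics/w5.png

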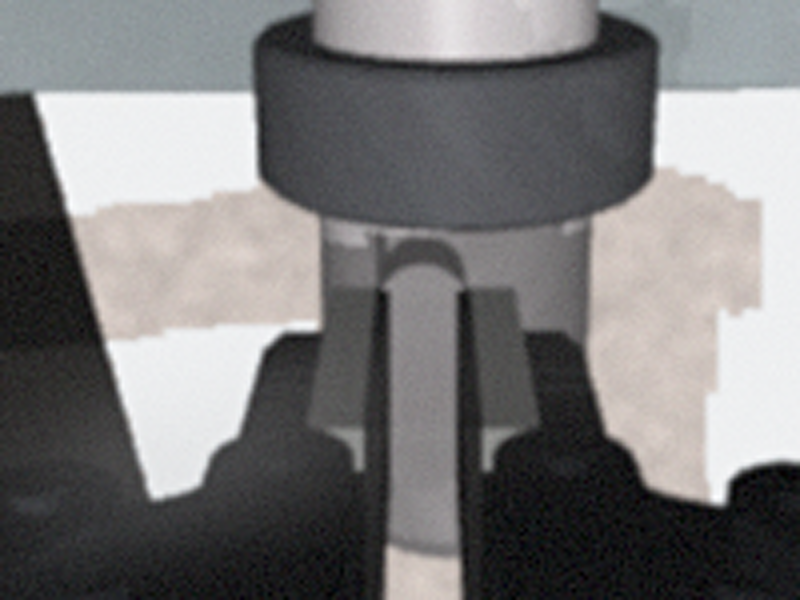

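The key's end now sits inside the slot mouth: left slot wall at column 378, key from about 383 to 465. No contact force yet, so I'll keep going down.

```bash
for i in 1 2; do python3 -m jog '[[[0,0,0.3,0,0],[0,0,0.5,0,0],[0,0,0.5,0,0],[0,0,0.5,0,0],[0,0,0.5,0,0]]]' | sed -n '2p;4p'; done
for i in 1 2; do python3 -m jog '[[[0,0.2,0,0,0],[0,0.4,0,0,0],[0,0.6,0,0,0],[0,0.8,0,0,0],[0,0.8,0,0,0]]]' | sed -n '2p;4p'; done
```

```text
eef_pos: [625.7, 33.7, 148.2]
ft_force: [-0.3, -0.3, 0.8]
eef_pos: [625.8, 33.6, 148.0]
ft_force: [-2.1, -0.0, 4.9]
eef_pos: [625.9, 33.7, 148.0]
ft_force: [-2.0, -0.0, 6.2]
eef_pos: [626.0, 33.7, 147.9]
ft_force: [-3.6, 0.5, 7.7]
```

```bash
for i in 1 2 3 4; do python3 -m jog '[[[0,0.2,0,0,0],[0,0.4,0,0,0],[0,0.6,0,0,0],[0,0.8,0,0,0],[0,1,0,0,0]]]' | sed -n '2p;4p'; done
```

```text
eef_pos: [626.1, 33.6, 147.9]
ft_force: [-5.9, 0.4, 9.2]
eef_pos: [626.2, 33.6, 147.9]
ft_force: [-8.0, 0.6, 10.0]
eef_pos: [626.3, 33.6, 147.9]
ft_force: [-9.5, 0.1, 12.3]
eef_pos: [627.3, 33.6, 147.8]
ft_force: [-8.5, 0.4, 11.8]
```

```bash
for i in 1 2 3; do python3 -m jog '[[[0,0.2,0,0,0],[0,0.4,0,0,0],[0,0.6,0,0,0],[0,0.8,0,0,0],[0,1,0,0,0]]]' | sed -n '2p;4p'; done
```

```text
eef_pos: [629.2, 33.5, 147.8]
ft_force: [-7.6, 1.0, 10.0]
eef_pos: [630.2, 33.5, 147.6]
ft_force: [-7.8, 0.2, 9.2]
eef_pos: [630.6, 33.4, 147.5]
ft_force: [-8.3, 0.4, 9.2]
```

```bash
python3 -m jog '[[[0,-1,0,0,0],[0,-2,0,0,0],[0,-2.5,0,0,0],[0,-3,0,0,0],[0,-3,0,0,0]]]' | sed -n '2p;4p'
python3 -m jog '[[[0,-0.3,0,0,0],[0,-0.3,0,0,0],[0,-0.3,0,0,0],[0,-0.3,0,0,0],[0,-0.3,0,0,0]]]' | sed -n '2p;4p'
python3 - <<'E'
from h import *
w=snap('wrist');save(w,'w6.pkl')
i=w['img'][150:300,150:350];cv2.imwrite('pics/w6.png',cv2.resize(i,None,fx=4,fy=4,interpolation=cv2.INTER_CUBIC))
E
```

```text
eef_pos: [630.4, 33.5, 147.6]
ft_force: [-4.1, -0.3, 5.8]
eef_pos: [630.4, 33.4, 147.6]
ft_force: [-3.1, -0.1, 5.9]
```

View pics/w6.png

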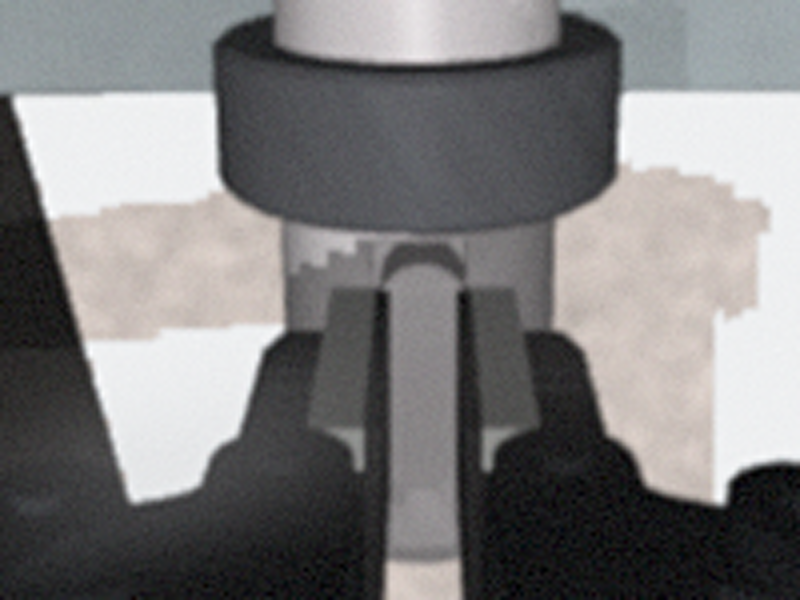

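```bash
python3 -m jog '[[[0,0.5,0,0,0.1],[0,0.5,0,0,0.2],[0,0.5,0,0,0.3],[0,0.5,0,0,0.4],[0,0.5,0,0,0.5]]]' | sed -n '2p;4,6p'
python3 -m jog '[[[0,0,-2,0,0.5],[0,0,-10,0,0.6],[0,0,-30,0,0.8],[0,0,-60,0,1],[0,0,-70,0,1]]]' | sed -n '2p;4,6p'
python3 -m jog '[[[-10,0,0,0,1],[-10,0,0,0,1],[-10,0,0,0,1],[-10,0,0,0,1],[-10,0,0,0,1]]]' | sed -n '2p;4,6p'
python3 -c "
from h import *
s=snap('wrist');save(s,'w7.pkl');goto((476,-268,190),95)"
python3 -m jog '[[[-35,-15,0,0,1],[-70,-30,0,0,1],[-105,-45,0,0,1],[-140,-60,0,0,1],[-175,-75,0,0,1]]]' | sed -n 2p
python3 -m jog '[[[-33,-15,5,-0.1,1],[-66,-30,10,-0.14,1],[-99,-45,15,-0.14,1],[-120,-60,25,-0.14,1],[-125,-62,28,-0.14,1]]]' | sed -n 2p
python3 -m jog '[[[0,0,0,0,1],[0,0,0,0,1],[0,0,0,0,1],[0,0,0,0,1],[0,0,0,0,1]]]' | sed -n 2p
python3 - <<'E'
from h import *
import pickle
s=snap('wrist');save(s,'w8.pkl');goto((476,-268,190),95)
a=pickle.load(open('w7.pkl','rb'))
u,v=proj(a,[630,20,125])[0].astype(int);print(u,v)
p,q=proj(s,[476,-268,70])[0].astype(int);print(p,q)
i=cv2.resize(a['img'][v-40:v+35,u-33:u+33],None,fx=6,fy=6,interpolation=cv2.INTER_CUBIC)
j=cv2.resize(s['img'][q-65:q+85,p-65:p+65],None,fx=3,fy=3,interpolation=cv2.INTER_CUBIC)
cv2.imwrite('pics/w78.png',np.hstack([i,j]));print(i.shape,j.shape)
E
```

```text
eef_pos: [631.8, 33.3, 147.2]
ft_force: [-0.1, -0.2, -0.0]
width: 42.6
grasp_force: 0.0
eef_pos: [633.6, 33.3, 222.0]
ft_force: [0.5, -0.2, 1.0]
width: 83.9
grasp_force: 0.0
eef_pos: [630.0, 23.3, 216.0]
ft_force: [-0.1, -0.5, 0.2]
width: 85.6
grasp_force: 0.0
t 15.97 pos [630.2  23.4 216.2] head 86.9 w 85.5 F [0.5 0.7 1. ] -> d [-299.3 -138.1   26.5] turn -0.141
eef_pos: [545.4, -148.3, 216.9]
eef_pos: [474.6, -271.3, 187.9]
eef_pos: [478.9, -267.8, 190.0]
t 17.27 pos [ 478.8 -267.9  190. ] head 95.03 w 85.3 F [-0.2 -0.  -0. ] -> d [ 0.2 -2.8 -0. ] turn 0.001
254 201
250 184
(450, 396, 3) (450, 390, 3)
```

View pics/w78.png

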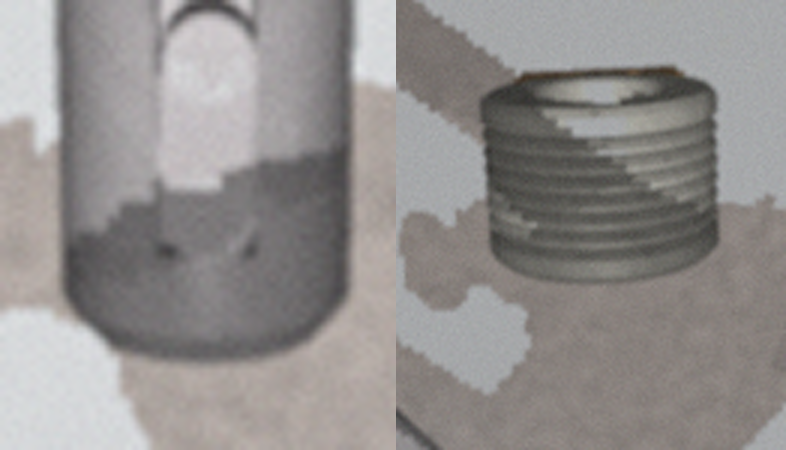

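Left crop: the key is down in the slot (columns 160–256) and centred on the shaft (62–350), so the slot faces up. Right crop: the grey ribbed pulley, edges at columns 485–493 and 717, far rim at row 282. Next I'll fit both poses.

Run:
```python
from fit import *
def cyl(s,p,z,Rr,t):
    x,y,h=p;a=np.array([np.cos(h),np.sin(h),0]);l=np.array([a[1],-a[0],0]);o=np.array([x,y,z])
    v=s['pc']-o;v=v-v@a*a;D=np.linalg.norm(v);v/=D;c=Rr/D;w=np.cross(a,v);w*=np.sign(w@l)
    return [[proj(s,o+a*tt+Rr*(c*v+sg*np.sqrt(1-c*c)*w))[0] for tt in t] for sg in (-1,1)],o,a
def lin(uv,v): return uv[0][0]+(v-uv[0][1])/(uv[1][1]-uv[0][1])*(uv[1][0]-uv[0][0])
s=pickle.load(open('w8.pkl','rb'));U=lambda c:185+(c-396)/3-.3;V=lambda r:119+r/3-.3
def rp(p):
    uv,o,a=cyl(s,p,44,32,(-22.5,22.5))
    return [lin(uv[0],V(105))-U(483),lin(uv[0],V(248))-U(492),lin(uv[1],V(105))-U(718),lin(uv[1],V(240))-U(718),proj(s,o-22.5*a+[0,0,32])[0][1]-V(282)]
f=least_squares(rp,[476,-268,1.65]);print('pulley',f.x,np.degrees(f.x[2]),f.fun.round(2))
uv,o,a=cyl(s,f.x,44,32,(-22.5,22.5))
C=lambda v:[(v[0]+.3-185)*3+396,(v[1]+.3-119)*3]
print('near rim top',C(proj(s,o+22.5*a+[0,0,32])[0]),'sil ends',[C(q) for w in uv for q in w],'bore bottom near',C(proj(s,o+22.5*a-[0,0,18])[0]))
g=pickle.load(open('w7.pkl','rb'));U=lambda c:254-33+c/6-.4;V=lambda r:201-40+r/6-.4
def rs(p):
    uv,o,a=cyl(g,p,108,17.5,(0,60))
    return [lin(uv[0],V(20))-U(58),lin(uv[0],V(260))-U(65),lin(uv[1],V(20))-U(354),lin(uv[1],V(260))-U(349),proj(g,o+[0,0,14])[0][1]-V(360),(p[2]-np.radians(86.9))*100]
f=least_squares(rs,[629,4,1.515]);print('shaft',f.x,np.degrees(f.x[2]),f.fun.round(2))
o=np.r_[f.x[:2],108];a=np.array([np.cos(f.x[2]),np.sin(f.x[2]),0])
C=lambda v:[(v[0]+.4-221)*6,(v[1]+.4-161)*6]
print('key outer end top',C(proj(g,o+15*a+[0,0,22])[0]),'slot end',C(proj(g,o+14*a+[0,0,16.6])[0]),'key inner',C(proj(g,o+43*a+[0,0,22])[0]))
goto((476,-268,190),95)
```

```text
pulley [ 478.21154973 -265.38259597    1.68724984] 96.67229486911404 [-0.38 -0.39  0.4   0.38 -0.  ]
near rim top [np.float64(599.2279221843385), np.float64(104.64762408585645)] sil ends [[np.float64(490.9895136053143), np.float64(250.72064348565266)], [np.float64(480.935559472541), np.float64(90.14555093445927)], [np.float64(719.1271810492337), np.float64(243.58999797731673)], [np.float64(719.1994001396736), np.float64(82.86381521252036)]] bore bottom near [np.float64(600.4502427638454), np.float64(74.81739040977698)]
shaft [629.27369881   4.97132244   1.51717085] 86.92748622553837 [-0.18 -0.5   0.3   0.38 -0.    0.05]
key outer end top [np.float64(205.87454398778232), np.float64(258.6379789007992)] slot end [np.float64(206.07186319734416), np.float64(251.82477033949357)] key inner [np.float64(205.5354977545726), np.float64(7.621159792780361)]
t 17.27 pos [ 478.8 -267.9  190. ] head 95.03 w 85.3 F [-0.2 -0.  -0. ] -> d [ 0.2 -2.8 -0. ] turn 0.001
```

```bash
python3 -m jog '[[[-3.4,-1,30,-0.029,1],[-3.4,-1,65,-0.029,1],[-3.4,-1,95,-0.029,1],[-3.4,-1,115,-0.029,1],[-3.4,-1,125,-0.029,1]]]' | sed -n '2p;4p'
python3 -m jog '[[[0,0,5,0,1],[0,0,10,0,1],[0,0,14,0,1],[0,0,18,0,1],[0,0,19,0,1]]]' | sed -n '2p;4p'
python3 -m jog '[[[0,0,0,0,0.95],[0,0,0,0,0.9],[0,0,0,0,0.85],[0,0,0,0,0.8],[0,0,0,0,0.75]]]' | sed -n '2p;4,6p'
python3 -m jog '[[[0,0,0,0,0.5],[0,0,0,0,0.3],[0,0,0,0,0],[0,0,0,0,0],[0,0,0,0,0]]]' | sed -n '2p;4,6p'
```

```text
eef_pos: [476.1, -270.7, 62.0]
ft_force: [-0.1, 0.5, -0.6]
eef_pos: [477.7, -272.6, 46.0]
ft_force: [-0.5, -0.1, 0.4]
eef_pos: [477.8, -272.5, 46.1]
ft_force: [0.3, -0.3, 2.6]
width: 64.2
grasp_force: 3.4
eef_pos: [477.8, -272.6, 46.5]
ft_force: [0.3, 0.7, 5.4]
width: 63.1
grasp_force: 65.6
```

```bash
python3 -m jog '[[[0,0,-10,0,0],[0,0,-35,0,0],[0,0,-65,0,0],[0,0,-90,0,0],[0,0,-100,0,0]]]' | sed -n '2p;4,6p'
python3 -m jog '[[[15,13,0,0,0],[45,38,0,0.04,0],[75,64,0,0.08,0],[105,89,0,0.12,0],[130,110,0,0.16,0]]]' | sed -n '2p;4,6p'
python3 -c "
from h import *
goto((625.5,-50,130),86.9)"
```

```text
eef_pos: [478.6, -273.2, 149.2]
ft_force: [0.8, -1.1, -1.5]
width: 63.1
grasp_force: 67.1
eef_pos: [571.9, -128.3, 145.0]
ft_force: [-0.1, -0.9, -2.7]
width: 63.1
grasp_force: 67.0
t 19.77 pos [ 571.9 -128.3  145. ] head 87.3 w 63.1 F [-0.1 -0.9 -2.7] -> d [80.7 49.9 15. ] turn 0.007
```

```bash
python3 -m jog '[[[20,12,5,0.007,0],[42,25,12,0.007,0],[62,38,20,0.007,0],[75,46,28,0.007,0],[78,50,34,0.007,0]]]' | sed -n '2p;4,6p'
python3 -m jog '[[[0,0,0,0,0],[0,0,0,0,0],[0,0,0,0,0],[0,0,0,0,0],[0,0,0,0,0]]]' | sed -n '2p;4,6p'
python3 - <<'E'
from h import *
s=snap('wrist');save(s,'w9.pkl');goto((625.5,-50,110.3),86.9)
g=cv2.cvtColor(s['img'],6).astype(int)
# pulley near (front) end: profile down the centre column, and cross rows
q=s['pc'];st=arm.get_state()['eef_pos'];a=np.array([np.cos(np.radians(86.9)),np.sin(np.radians(86.9)),0])
c=st+7*a-[0,0,2.3];print('pred front top',proj(s,c+22.5*a+[0,0,32])[0],'back top',proj(s,c-22.5*a+[0,0,32])[0],'bore top',proj(s,c+22.5*a+[0,0,18])[0],'keyway top',proj(s,c+22.5*a+[0,0,23.5])[0],'bore bottom',proj(s,c+22.5*a-[0,0,18])[0])
u=int(proj(s,c)[0][0])
for r in range(150,250,2): print(r,g[r:r+2,u-30:u+32:3].mean(0).astype(int).tolist())
E
```

```text
eef_pos: [625.3, -52.5, 110.1]
ft_force: [-0.2, 0.2, -3.3]
width: 62.8
grasp_force: 66.9
eef_pos: [624.8, -56.0, 112.2]
ft_force: [-0.2, -0.3, -2.1]
width: 62.9
grasp_force: 66.8
t 20.65 pos [624.9 -55.9 112.2] head 86.94 w 63.1 F [ 0.3 -0.3 -2.3] -> d [5.9 0.3 1.9] turn 0.001
pred front top [253.06072103 222.2713561 ] back top [253.25971486 350.05285123] bore top [253.29356593 206.70168371] keyway top [253.20921882 212.34173338] bore bottom [253.69350638 179.95881003]
150 [222, 223, 223, 224, 223, 223, 223, 223, 223, 224, 222, 222, 223, 222, 223, 224, 223, 223, 223, 223, 221]
152 [222, 223, 224, 222, 221, 223, 221, 223, 221, 223, 221, 221, 222, 221, 222, 222, 222, 223, 222, 225, 222]
154 [222, 222, 222, 224, 222, 222, 225, 223, 221, 224, 224, 223, 223, 222, 221, 223, 220, 224, 221, 222, 223]
156 [222, 222, 223, 221, 223, 222, 221, 219, 222, 223, 224, 224, 223, 222, 224, 221, 223, 222, 222, 222, 223]
158 [223, 223, 221, 223, 223, 222, 221, 224, 222, 223, 223, 223, 222, 222, 223, 223, 223, 222, 223, 221, 221]
160 [223, 222, 224, 223, 223, 224, 223, 222, 224, 223, 223, 222, 223, 222, 2
[... 4054 characters left out ...]
 206, 203, 203, 168, 169, 171, 147, 141]
238 [219, 215, 215, 220, 170, 172, 171, 173, 173, 172, 170, 151, 154, 152, 147, 149, 144, 142, 143, 146, 142]
240 [213, 217, 212, 219, 144, 148, 147, 148, 146, 146, 148, 147, 150, 152, 147, 145, 145, 143, 143, 141, 144]
242 [208, 214, 214, 218, 143, 148, 147, 147, 151, 149, 145, 151, 149, 148, 149, 144, 144, 147, 147, 138, 145]
244 [155, 157, 162, 167, 144, 149, 150, 150, 148, 152, 149, 145, 152, 146, 147, 148, 141, 136, 139, 132, 125]
246 [111, 113, 113, 119, 122, 126, 133, 131, 135, 133, 133, 132, 129, 130, 122, 123, 116, 115, 113, 114, 115]
248 [119, 118, 119, 117, 121, 118, 124, 118, 119, 118, 121, 119, 115, 116, 117, 119, 120, 119, 120, 118, 122]
```

```bash
python3 -m jog '[[[6,0.3,1.9,0,0],[14,0.3,1.9,0,0],[20,0.3,1.9,0,0],[24,0.3,1.9,0,0],[26,0.3,1.9,0,0]]]' | sed -n '2p;4p'
python3 -m jog '[[[0,0,0,0,0],[0,0,0,0,0],[0,0,0,0,0],[0,0,0,0,0],[0,0,0,0,0]]]' | sed -n '2p;4,5p'
python3 -c "
from h import *
goto((628.45-30*.0537,-25.4,110.3),86.9)"
```

```text
eef_pos: [626.7, -27.6, 109.7]
ft_force: [-0.9, -0.1, -2.2]
eef_pos: [626.7, -29.1, 109.7]
ft_force: [-0.0, -0.8, -3.1]
width: 62.5
t 21.48 pos [626.7 -29.1 109.7] head 87.0 w 62.5 F [-0.  -0.8 -3.1] -> d [ 3.7 -0.1 -0.6] turn 0.002
```

```bash
python3 -m jog '[[[1,0,-0.5,0,0],[2,0,-0.5,0,0],[3,0,-0.5,0,0],[4,0,-0.5,0,0],[5,0,-0.5,0,0]]]' | sed -n '2p;4p'
for i in 1 2; do python3 -m jog '[[[0.8,0,0,0,0],[1.6,0,0,0,0],[2.4,0,0,0,0],[3.2,0,0,0,0],[4,0,0,0,0]]]' | sed -n '2p;4p';done
```

```text
eef_pos: [626.9, -23.8, 110.2]
ft_force: [0.4, -0.6, -2.6]
eef_pos: [627.1, -19.8, 110.2]
ft_force: [-0.8, -0.7, -2.6]
eef_pos: [627.4, -15.8, 110.2]
ft_force: [0.1, -0.3, -2.9]
```

```bash
for i in 1 2 3; do python3 -m jog '[[[0.6,0,0,0,0],[1.2,0,0,0,0],[1.8,0,0,0,0],[2.4,0,0,0,0],[3,0,0,0,0]]]' | sed -n '2p;4p';done
```

```text
eef_pos: [627.5, -12.9, 110.2]
ft_force: [0.7, -0.4, -2.5]
eef_pos: [627.7, -9.9, 110.2]
ft_force: [-0.0, 0.5, -2.0]
eef_pos: [627.9, -6.8, 110.2]
ft_force: [0.5, -0.4, -2.4]
```

```bash
for i in 1 2 3; do python3 -m jog '[[[0.5,0,0,0,0],[1,0,0,0,0],[1.5,0,0,0,0],[2,0,0,0,0],[2.5,0,0,0,0]]]' | sed -n '2p;4p';done
```

```text
eef_pos: [628.0, -4.4, 110.2]
ft_force: [-0.3, 0.4, -2.6]
eef_pos: [628.1, -1.9, 110.2]
ft_force: [-0.3, -0.1, -2.9]
eef_pos: [628.2, 0.6, 110.2]
ft_force: [1.0, 0.4, -2.2]
```

```bash
for i in 1 2 3 4; do python3 -m jog '[[[0.8,0,0,0,0],[1.6,0,0,0,0],[2.4,0,0,0,0],[3.2,0,0,0,0],[4,0,0,0,0]]]' | sed -n '2p;4p';done
```

```text
eef_pos: [628.4, 4.7, 110.2]
ft_force: [0.5, -0.1, -2.4]
eef_pos: [628.7, 8.6, 110.2]
ft_force: [0.7, 0.3, -3.4]
eef_pos: [628.8, 12.6, 110.2]
ft_force: [-0.6, 0.1, -2.3]
eef_pos: [629.1, 16.6, 110.2]
ft_force: [-0.1, -0.1, -3.1]
```

```bash
for i in 1 2 3 4; do python3 -m jog '[[[0.7,0,0,0,0],[1.4,0,0,0,0],[2.1,0,0,0,0],[2.8,0,0,0,0],[3.5,0,0,0,0]]]' | sed -n '2p;4p';done
```

```text
eef_pos: [629.2, 20.1, 110.2]
ft_force: [-0.7, 0.4, -2.9]
eef_pos: [629.4, 22.9, 110.2]
ft_force: [-0.4, -4.0, -3.2]
eef_pos: [629.4, 24.0, 110.3]
ft_force: [-0.1, -10.2, -2.6]
eef_pos: [629.6, 27.3, 110.3]
ft_force: [-1.2, -9.7, -2.4]
```

```bash
for i in 1 2 3; do python3 -m jog '[[[0.6,0,0,0,0],[1.2,0,0,0,0],[1.8,0,0,0,0],[2.4,0,0,0,0],[3,0,0,0,0]]]' | sed -n '2p;4p';done
```

```text
eef_pos: [629.8, 30.3, 110.3]
ft_force: [-0.7, -9.7, -1.1]
eef_pos: [629.9, 33.3, 110.3]
ft_force: [-1.7, -10.0, -0.9]
eef_pos: [630.0, 35.9, 110.3]
ft_force: [-0.7, -12.3, -0.5]
```

```bash
for i in 1 2; do python3 -m jog '[[[0.4,0,0,0,0],[0.8,0,0,0,0],[1.2,0,0,0,0],[1.6,0,0,0,0],[2,0,0,0,0]]]' | sed -n '2p;4p';done
```

```text
eef_pos: [630.0, 36.0, 110.3]
ft_force: [-2.0, -18.2, -0.5]
eef_pos: [630.0, 36.1, 110.3]
ft_force: [-2.6, -23.6, -0.1]
```

Hard stop reached; a little more brings it to about 25 N, which I'll hold.

```bash
for i in 1 2; do python3 -m jog '[[[0.2,0,0,0,0],[0.4,0,0,0,0],[0.4,0,0,0,0],[0.4,0,0,0,0],[0.4,0,0,0,0]]]' | sed -n '2p;4p';done
python3 -m jog '[[[0,0,0,0,0],[0,0,0,0,0],[0,0,0,0,0],[0,0,0,0,0],[0,0,0,0,0]]]' | sed -n '1,2p;4p'
```

```text
eef_pos: [630.0, 36.1, 110.3]
ft_force: [-0.9, -24.0, -0.3]
eef_pos: [630.0, 36.1, 110.3]
ft_force: [-1.9, -24.4, -0.1]
time: 31.9
eef_pos: [630.0, 36.1, 110.3]
ft_force: [-1.6, -24.6, -0.5]
```

```bash
python3 -m jog '[[[-1.5,0,0,0,0],[-3,0,0,0,0],[-4.5,0,0,0,0],[-6,0,0,0,0],[-7,0,0,0,0]]]' | sed -n '2p;4p'
python3 -m jog '[[[0,0,0,0,0.76],[0,0,0,0,0.8],[0,0,0,0,0.86],[0,0,0,0,0.93],[0,0,0,0,1]]]' | sed -n '2p;4,6p'
python3 -m jog '[[[0,0,0,0,1],[0,0,0,0,1],[0,0,0,0,1],[0,0,0,0,1],[0,0,0,0,1]]]' | sed -n '2p;4,6p'
```

```text
eef_pos: [630.0, 35.9, 110.2]
ft_force: [-0.7, -3.1, -3.1]
eef_pos: [630.4, 38.0, 110.5]
ft_force: [-0.1, 0.5, -0.4]
width: 85.4
grasp_force: 0.0
eef_pos: [630.1, 37.4, 110.2]
ft_force: [-0.5, -0.1, 0.7]
width: 85.3
grasp_force: 0.0
```

Released with no force left on the tool. I'll lift clear and check with the wrist camera in code, since I've used all 10 picture views.

```bash
python3 -m jog '[[[0,0,-5,0,1],[0,0,-15,0,1],[0,0,-35,0,1],[0,0,-60,0,1],[0,0,-90,0,1]]]' | sed -n '2p;4,6p'
python3 -m jog '[[[-15,0,-25,0,1],[-15,0,-25,0,1],[-15,0,-25,0,1],[-15,0,-25,0,1],[-15,0,-25,0,1]]]' | sed -n '2p;4,6p'
python3 -m jog '[[[0,0,0,0,1],[0,0,0,0,1],[0,0,0,0,1],[0,0,0,0,1],[0,0,0,0,1]]]' | sed -n '1,2p;4,6p'
python3 - <<'E'
from h import *
s=snap('wrist');save(s,'w10.pkl')
a=np.array([np.cos(np.radians(86.9)),np.sin(np.radians(86.9)),0]);o=np.array([629.3,4.8,108])
g=cv2.cvtColor(s['img'],6).astype(int)
P=lambda t,z:proj(s,o+a*t+[0,0,z])[0].round(1).tolist()
print('pulley outer top',P(15,32),'inner top',P(60,32),'spacer outer',P(60,25),'spacer inner',P(78,25),'shaft end',P(0,14),'bearing face shaft',P(78,17.5))
u=int(P(40,32)[0])
for dd in (-4,6): print(dd,[(r,int(g[r,u+dd-3:u+dd+4].mean())) for r in range(100,235,2)])
b=s['img'];print([(r,b[r,u-3:u+4].mean(0).astype(int).tolist()) for r in range(95,150,4)])
E
```

```text
eef_pos: [629.1, 37.3, 200.6]
ft_force: [-0.3, 0.1, -0.5]
width: 85.4
grasp_force: 0.0
eef_pos: [628.4, 22.6, 224.2]
ft_force: [-0.7, 1.5, -1.0]
width: 85.1
grasp_force: 0.0
time: 34.4
eef_pos: [629.3, 22.5, 224.8]
ft_force: [-0.5, 0.2, 0.1]
width: 85.5
grasp_force: 0.0
pulley outer top [255.6, 203.3] inner top [255.8, 134.1] spacer outer [255.8, 132.8] spacer inner [255.8, 103.9] shaft end [255.6, 215.2] bearing face shaft [255.8, 103.6]
-4 [(100, 108), (102, 153), (104, 145), (106, 76), (108, 91), (110, 91), (112, 88), (114, 88), (116, 86), (118, 83), (120, 83), (122, 81), (124, 81), (126, 82), (128, 83), (130, 80), (132, 67), (134, 114), (136, 180), (138, 195), (140, 214), (142, 214), (144, 215), (146, 167), (148, 154), (150, 172), (152, 205), (154, 147), (156, 157), (158, 176), (160, 190), (162, 132), (164, 161), (166, 193), (168, 170), (170, 158), (172, 172), (174, 205), (176, 145), (178, 165), (180, 191), (182, 172), (184, 152), (186, 172), (188, 204), (190, 148), (192, 112), (194, 131), (196, 149), (198, 146), (200, 139), (202, 112), (204, 122), (206, 120), (208, 121), (210, 1
[... 563 characters left out ...]
 154), (172, 169), (174, 201), (176, 133), (178, 159), (180, 189), (182, 177), (184, 154), (186, 171), (188, 176), (190, 104), (192, 109), (194, 131), (196, 143), (198, 151), (200, 148), (202, 122), (204, 121), (206, 120), (208, 121), (210, 120), (212, 103), (214, 103), (216, 153), (218, 164), (220, 165), (222, 164), (224, 159), (226, 161), (228, 166), (230, 170), (232, 167), (234, 167)]
[(95, [83, 110, 61]), (99, [82, 79, 79]), (103, [186, 185, 189]), (107, [95, 91, 91]), (111, [95, 91, 90]), (115, [100, 95, 93]), (119, [96, 91, 89]), (123, [91, 86, 84]), (127, [88, 84, 83]), (131, [81, 76, 74]), (135, [149, 156, 159]), (139, [211, 211, 209]), (143, [217, 215, 211]), (147, [133, 139, 141])]
```

```bash
python3 -c "
from station import ticket
print(ticket.close_job())"
```

```text
the job is handed in; nothing more can be done
None
```

I've handed the job in at about 34 s: the key is down in its slot, the pulley slid on over it without forcing, and pulley and spacer were pressed against the bearing at about 25 N for about a second, then released. My picture views were used up, so I checked the final fit only from camera measurements, which put pulley and spacer home to within about 1 mm.

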